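# Sweep loose perfume caps into the open tray

## Task

Clear the grey mat on the dresser: with the fingertips, sweep the three loose black screw caps along the table top into the dark wooden open-fronted tray, until every cap lies wholly inside it, resting on the table top and not on another cap. Only push the caps, do not pick any up, and leave the small amber spray bottle among them and all the other bottles, the jar and the dish standing where they are.

Things in the scene. Friction and masses are not known exactly. Their poses are not given: they have to be found in the camera images.
- cap0_center (a point): centre (half-way up, 8 mm above the table top) of one of three identical loose black ribbed plastic screw caps, a squat disc 27 mm across and 16 mm tall, standing flat on its open end, about 20 g; it slides when pushed near the table top. The three caps and the spray bottle start in one row, in any order, about 65 mm apart (never under 45 mm), roughly along world x.
- cap1_center (a point): centre (half-way up, 8 mm above the table top) of one of three identical loose black ribbed plastic screw caps, a squat disc 27 mm across and 16 mm tall, standing flat on its open end, about 20 g; it slides when pushed near the table top. The three caps and the spray bottle start in one row, in any order, about 65 mm apart (never under 45 mm), roughly along world x.
- cap2_center (a point): centre (half-way up, 8 mm above the table top) of one of three identical loose black ribbed plastic screw caps, a squat disc 27 mm across and 16 mm tall, standing flat on its open end, about 20 g; it slides when pushed near the table top. The three caps and the spray bottle start in one row, in any order, about 65 mm apart (never under 45 mm), roughly along world x.
- spray_center (a point): centre (half-way up, 29 mm above the table top) of the small loose amber glass spray bottle with brass cap, 26 mm across, 58 mm tall, about 60 g, standing in the same row as the caps. Not to be moved.
- tray_mouth (a point): centre of the open front of the tray, at table-top height. The tray is a dark wooden three-sided tray, fixed to the table and without a raised floor or sill (its blue lining is flush with the table top). Site axes: +y points straight into the tray, x runs across the opening, z up. The opening is 150 mm wide between the side walls; the inside is 95 mm deep to the back wall; walls are 25 mm tall and 10 mm thick. The open front faces the row of caps, roughly towards world -y.
- mat: flat grey felt mat 260 x 130 mm under the row of caps, less than 1 mm thick and practically flush with the table; origin at its centre, x along its long side. It does not move.
- bottle_round: round amber glass perfume bottle with copper cap, 56 mm across, 102 mm tall; origin at the centre of its underside. A loose bystander to the side of the work, not to be moved.
- bottle_pink: square pink perfume bottle with faceted white stopper, 44 mm square, 131 mm tall; origin at the centre of its underside. A loose bystander to the side of the work, not to be moved.
- bottle_teal: square teal perfume bottle with steel cap, 46 mm square, 117 mm tall; origin at the centre of its underside. A loose bystander to the side of the work, not to be moved.
- cream_jar: white jar with brass lid, 68 mm across, 55 mm tall; origin at the centre of its underside. A loose bystander to the side of the work, not to be moved.
- ring_dish: small blue ceramic bowl, 90 mm across, 30 mm tall; origin at the centre of its underside. A loose bystander to the side of the work, not to be moved.

How it is judged:
At the end, for the whole second after the job is handed in: Each cap lies inside the tray: its centre at least 11 mm behind the open front, between the side walls and before the back wall, and under 16 mm high (not on another cap). The spray bottle and other loose things stand within 15 mm of where they began (y of cap0_center in the frame of tray_mouth between 0.011 and 0.095 m and x of cap0_center in the frame of tray_mouth between -0.075 and 0.075 m and height (world z) of each of cap0_center, cap1_center, cap2_center below 0.016 m and y of cap1_center in the frame of tray_mouth between 0.011 and 0.095 m and x of cap1_center in the frame of tray_mouth between -0.075 and 0.075 m and y of cap2_center in the frame of tray_mouth between 0.011 and 0.095 m and x of cap2_center in the frame of tray_mouth between -0.075 and 0.075 m and distance of each of spray_center, bottle_round, bottle_pink, bottle_teal, cream_jar, ring_dish from where it was at the start of the episode below 0.015 m and angle between each of spray_center, bottle_round, bottle_pink, bottle_teal, cream_jar, ring_dish's own z axis and vertical below 0.3 rad); the robot touches nothing.
It fails at once if a cap is lifted: its centre rises above 20 mm (12 mm higher than at rest) (height (world z) of any of cap0_center, cap1_center, cap2_center above 0.02 m).
It fails at once if the spray bottle or another loose bystander is moved by more than 15 mm or tipped (distance of any of spray_center, bottle_round, bottle_pink, bottle_teal, cream_jar, ring_dish from where it was at the start of the episode above 0.015 m or angle between any of spray_center, bottle_round, bottle_pink, bottle_teal, cream_jar, ring_dish's own z axis and vertical above 0.5 rad).
It also fails if it takes over 72 s, if anything falls off the work surface, if the arm or the gripper's body presses on something with over 40 N, if the wrist force passes 120 N, or if a joint passes its speed limit or range.

## Robot

A 6-joint arm with a two-finger parallel gripper is mounted at the origin on the work surface. World frame = base frame: x ahead of the robot, y to its left, z up, the work surface at z = 0. Lengths are in m, angles in rad, forces in N, time in s.
With the tool pointing down it reaches from about 0.275 to 0.725 m from the base axis. Payload 5.6 kg.
Tool frame: the origin (TCP) lies on the mounting face of the last link; the fingertips stand 173 mm ahead of it and the grasp point (between the pads) lies 155 mm ahead of it; z points along the fingers, y is the line along which they close (so a half turn about z gives the same grasp; the last joint's range is limited). The gripper opens to 85 mm and grips with 20 to 120 N. Pads are 22 mm wide; open, the fingers measure 114 mm over their backs; the gripper's body (76 mm by 85 mm) begins 54 mm behind the grasp point. The pads swing forward as they close: fully open they stand 13 mm farther back than shut.
Start: joints at [-0.981, 0.255, 0.108, 0, -1.424, -0.285], TCP at [0.165, -0.525, 0.405] pointing down, gripper open.
Joint ranges: [-2.95, 2.95], [-1.21, 1.97], [-1.09, 1.5], [-2.87, 1.71], [-2.94, -0.07], [-3.05, 3.05]. Speed limits (rad/s): [2.57, 2.57, 3.14, 3.14, 3.14, 3.14].

## Interface

Orientations are given as a unit quaternion [w, x, y, z].
In Python, from bench import state, cams, job gives the robot as it stands. The module is installed in compiled form; this text tells all that it offers.
- The arm moves only by the tool carry_out, never from a script. Its argument "deltas" is a list that holds one entry, the list of rows, each a list of 7 numbers: the finger opening in cm, from 0 to 8.54, then the shift along the world's x, y, z in cm, then the turn, a rotation vector about the world's x, y, z in degrees. In form: [[[claw, tx, ty, tz, rx, ry, rz], ...]]. A call has 1 to 5 rows; each row shifts and turns the commanded pose from where the row before left it; what a row does not reach is not made up. A row lasts 1/10 s, in which the tool goes at most 50 mm and 8.59 degrees, less where a joint would pass 70% of its speed; a pose out of reach is approached as far as the arm can. A call with a gripper value outside its range is refused whole. The fingers move at their own pace and stop on an object; the grip force is fixed at half the most. Time passes only in rows, so rows that do not move let the fingers close. It gives the time, the measured TCP pose, the force, the opening and the grip force at its end, in the units of the state.
- state(): the state, without advancing time (a new reading comes with each control period).
- cams.get_image(name): name is "side" or "top" or "wrist"; returns the picture (480x640x3 uint8, blue, green, red); there is no depth.
- cams.camera_params(name): a dict with "vfov" (degrees; the focal length in pixels is half the picture's height over the tangent of half this angle, whatever the lens; pixels are square), "cx", "cy" (the principal point, pixels), "world_to_cam" (4x4, takes a point from world to camera coordinates). Camera axes: x right, y up, looking along -z (the intrinsics and any distortion apply to the point x, -y, -z); pixel columns grow to the right and rows downward; lengths in m; the calibration is good to about 2 mm. A picture is of the moment at which its call begins: read the wrist's pose just before it. camera_params takes no time and is no camera call; for the wrist camera it gives the pose at the moment of the call.
- job.hand_in(): hands the job in; it is judged then, once.
Trained networks look in the newest picture that a camera, given by its name, has taken for a name from the list of things; names that differ only in an ending like _2 or _b are one class to them, and where a whole thing is asked for, a point or a joint stands for the part that bears it (a point fixed in the world has none). Each returns a list of dicts, best first, with "score" (0 to 1); they miss things now and then, are a little off and sometimes report something else, mostly with a low value. They report only what shows in the picture. A call takes as long as a camera call.
- cams.boxes_of(camera, name): "location" ([x, y, z] in m, in world coordinates, good to about 4 mm: the middle of the surface that is visible of it).
- cams.silhouettes(camera, name): "pixels" (480x640 bool, what is visible of it).
The state is a dict: "clock": time; "joint_positions": joint angles; "qd": joint speeds; "effort": joint torques, N m; "ee_pos": TCP position; "eef_rot": TCP orientation; "contact_force": force on the tool from outside, world axes, zero at the start; "torque": the same for the moment, N m; "opening": finger opening in m; "grip_force": force on a finger pad.
Only numpy, scipy, OpenCV 4.12 (cv2) and the standard library are available. Lean on these libraries where they do the work, as an engineer would, in place of code of your own. Each camera call takes 0.05 s, during which the arm holds its last target. There are 200 camera calls.

## Working session

There is one attempt and no reset: what is moved stays moved. The work goes in short steps, Python scripts to look and compute and a tool call to move; the robot and the scene stay as the last step left them, time stands still between calls to the robot, and variables do not carry over. Pictures are saved under pics/ and viewed, at most 10 in all, crops included, and the job is handed in when it is done.

Besides the shell and the picture viewer there is one more tool, called after ">>>" as a command line: name --argument value ..., lists and objects as JSON in quotes. carry_out: Moves the arm, as the interface text tells. Its arguments: {"type":"object","properties":{"deltas":{"type":"array"}},"required":["deltas"]}

```bash
mkdir -p pics; cat > h.py <<'E'
import numpy as np,cv2
from bench import state,cams,job
def ray(cam,u,v,z):
    p=cams.camera_params(cam);f=240/np.tan(np.radians(p['vfov'])/2)
    T=np.linalg.inv(np.array(p['world_to_cam']))
    d=T[:3,:3]@np.array([(u-p['cx'])/f,-(v-p['cy'])/f,-1]);o=T[:3,3]
    return o+d*(z-o[2])/d[2]
def snap(cam,n):
    im=cams.get_image(cam);cv2.imwrite(f'pics/{n}.png',im);return im
E
python3 - <<'E'
from h import *
snap('top','t0');snap('side','s0')
print({k:v for k,v in cams.camera_params('top').items()})
for n in ['cap0_center','spray_center','tray_mouth','mat','bottle_round','bottle_pink','bottle_teal','cream_jar','ring_dish']:
    for d in cams.boxes_of('top',n)[:5]: print(n,round(d['score'],2),np.round(d['location'],3))
s=state();print(s['clock'],s['ee_pos'],s['eef_rot'],s['opening'])
E
```

```text
{'vfov': 43.48551339125902, 'cx': 326.1358859329634, 'cy': 243.32290293101966, 'world_to_cam': array([[ 2.79284394e-03, -9.99929600e-01, -1.15323728e-02,
         3.26910944e-02],
       [ 9.88324021e-01,  1.00319320e-03,  1.52363457e-01,
        -5.61636942e-01],
       [-1.52341161e-01, -1.18232484e-02,  9.88257245e-01,
        -1.22919134e+00],
       [ 0.00000000e+00,  0.00000000e+00,  0.00000000e+00,
         1.00000000e+00]])}
spray_center 0.33 [ 0.664 -0.046  0.018]
tray_mouth 0.83 [0.554 0.239 0.   ]
tray_mouth 0.66 [ 0.603 -0.048  0.013]
mat 0.68 [ 0.568 -0.049 -0.001]
mat 0.66 [ 0.522 -0.349  0.067]
mat 0.26 [ 0.441 -0.348  0.093]
bottle_round 0.75 [ 0.524 -0.354  0.067]
bottle_round 0.21 [ 0.608 -0.336  0.081]
bottle_pink 0.83 [ 0.441 -0.348  0.095]
bottle_teal 0.7 [ 0.566 -0.048 -0.001]
cream_jar 0.95 [0.604 0.39  0.053]
cream_jar 0.54 [ 0.474 -0.047  0.04 ]
ring_dish 0.94 [0.48  0.426 0.018]
ring_dish 0.38 [ 0.606 -0.043  0.011]
ring_dish 0.35 [ 0.538 -0.057  0.018]
0.55 [ 0.1650832  -0.5246293   0.40468007] [ 2.19074956e-06 -1.51814704e-01  9.88408972e-01  9.57109220e-06] 0.08526815010978694
```

View pics/t0.png

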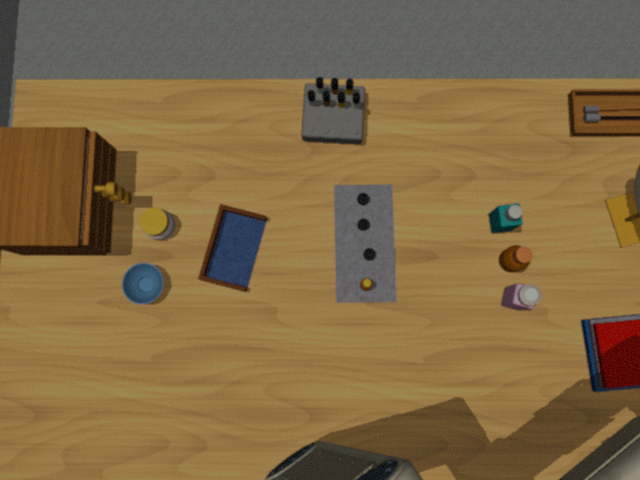

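View pics/s0.png

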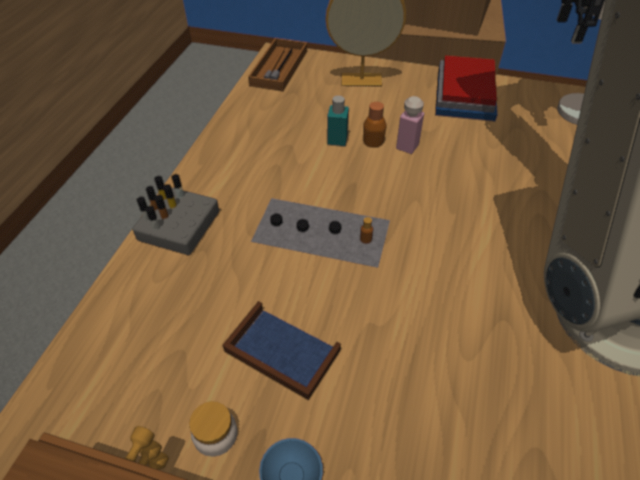

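The top view shows caps at (363,199), (363,225) and (369,254), with the spray bottle at (367,284). The tray's mouth faces right, its wall ends near (267,217) and (248,289). The side view shows the same order.

```bash
python3 - <<'E'
from h import *
im=cv2.imread('pics/t0.png')
m=(im.max(2)<45).astype(np.uint8);m[:,:335]=0;m[:,395:]=0;m[:185]=0;m[300:]=0
n,l,st,c=cv2.connectedComponentsWithStats(m)
for i in range(1,n):
    if st[i,4]>20: print('cap',c[i],st[i,2:],ray('top',*c[i],0.012)[:2].round(4))
print('spray',ray('top',366.5,283.5,.055).round(4))
print('mat',[ray('top',*p,0)[:2].round(3) for p in [(334,185),(392,184),(396,301),(336,302)]])
cv2.imwrite('pics/z0.png',cv2.resize(im[180:310,190:400],None,fx=3.8,fy=3.8,interpolation=cv2.INTER_CUBIC))
for n_ in ['bottle_teal']: pass
print('teal',ray('top',505,225,.05).round(3))
print(cams.camera_params('wrist')['world_to_cam'].round(3), cams.camera_params('wrist')['vfov'])
E
```

```text
cap [362.84693878 198.6122449 ] [11 12 98] [ 0.6656 -0.046 ]
cap [362.95959596 224.22222222] [11 11 99] [ 0.6085 -0.0459]
cap [369.01010101 254.02020202] [11 11 99] [ 0.5431 -0.0585]
spray [ 0.4756 -0.0502  0.055 ]
mat [array([0.699, 0.017]), array([ 0.702, -0.111]), array([ 0.443, -0.116]), array([0.44 , 0.013])]
teal [ 0.6   -0.343  0.05 ]
[[-0.3    0.954  0.001  0.549]
 [-0.917 -0.288 -0.275  0.036]
 [-0.262 -0.083  0.961 -0.379]
 [ 0.     0.     0.     1.   ]] 66.64252731087385
```

View pics/z0.png

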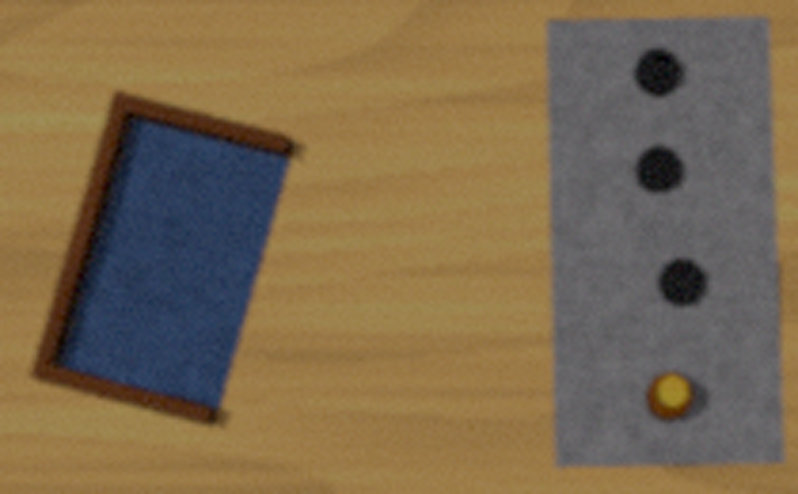

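>>> carry_out --deltas '[[[1.8,2.95,2.9,0,0,0,4.83],[1.8,2.95,2.9,0,0,0,4.83],[1.8,2.95,2.9,0,0,0,4.83],[1.8,2.95,2.9,0,0,0,4.83],[1.8,2.95,2.9,0,0,0,4.83]]]'

```text
clock: 1.05
ee_pos: [0.3134, -0.3783, 0.4049]
eef_rot: [0.0, -0.357, 0.934, -0.0]
contact_force: [0.2, -1.5, 0.0]
opening: 0.018
grip_force: 0.0
```

>>> carry_out --deltas '[[[1.8,2.95,2.9,0,0,0,4.83],[1.8,2.95,2.9,0,0,0,4.83],[1.8,2.95,2.9,0,0,0,4.83],[1.8,2.95,2.9,0,0,0,4.83],[1.8,2.95,2.9,0,0,0,4.83]]]'

```text
clock: 1.55
ee_pos: [0.461, -0.2332, 0.405]
eef_rot: [0.0, -0.544, 0.839, -0.0]
contact_force: [0.7, -1.0, 1.2]
opening: 0.0176
grip_force: 0.0
```

>>> carry_out --deltas '[[[1.8,2.95,2.9,0,0,0,4.83],[1.8,2.95,2.9,0,0,0,4.83],[1.8,2.95,2.9,0,0,0,4.83],[1.8,2.95,2.9,0,0,0,4.83],[1.8,2.95,2.4,0,0,0,4.83]]]'

```text
clock: 2.05
ee_pos: [0.6086, -0.0929, 0.4048]
eef_rot: [-0.0, 0.708, -0.706, 0.0]
contact_force: [0.7, -0.4, 0.3]
opening: 0.018
grip_force: 0.0
```

```bash
python3 - <<'E'
from h import *
s=state();print(s['clock'],s['ee_pos'],s['eef_rot'],s['opening'],s['contact_force'])
for p in [(266.3,221.6),(248.4,287.9)]: print(ray('top',*p,0).round(4))
snap('wrist','w0')
for n in ['cap0_center','spray_center','bottle_teal']:
    for d in cams.boxes_of('wrist',n)[:4]: print(n,round(d['score'],2),np.round(d['location'],3))
E
```

```text
2.05 [ 0.60860701 -0.09291054  0.4047952 ] [-1.15149171e-04  7.08083041e-01 -7.06129160e-01  6.26450996e-05] 0.0180355636751859 [ 0.7452605  -0.37268553  0.30534538]
[0.6165 0.1662 0.    ]
[0.4704 0.2024 0.    ]
cap0_center 0.73 [ 0.543 -0.062  0.013]
```

View pics/w0.png

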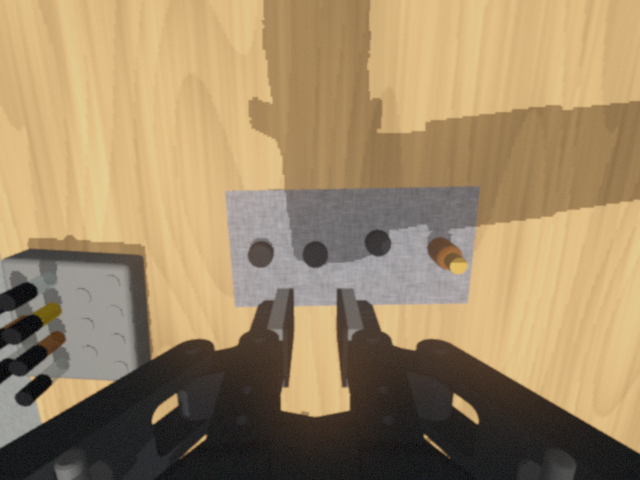

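The wrist view shows caps at (260,253), (315,254) and (377,242) and the spray bottle at about (445,250). The fingers are in line with the middle cap, so I'll descend behind it.

>>> carry_out --deltas '[[[1.8,0,-0.2,-5,0,0,0],[1.8,0,0,-5,0,0,0],[1.8,0,0,-5,0,0,0],[1.8,0,0,-5,0,0,0],[1.8,0,0,-2.6,0,0,0]]]'

```text
clock: 2.75
ee_pos: [0.6051, -0.0976, 0.1748]
eef_rot: [-0.002, -0.706, 0.709, 0.002]
contact_force: [0.3, 0.0, -0.1]
opening: 0.018
grip_force: 0.0
```

>>> carry_out --deltas '[[[1.8,0,0,-0.2,0,0,0],[1.8,0,0,-0.1,0,0,0],[1.8,0,0,0,0,0,0]]]'

```text
clock: 3.05
ee_pos: [0.6074, -0.0972, 0.1765]
eef_rot: [0.0, -0.706, 0.708, -0.0]
contact_force: [0.1, -0.1, -0.3]
opening: 0.0181
grip_force: 0.0
```

```bash
python3 - <<'E'
from h import *
s=state();print(s['clock'],s['ee_pos'],s['eef_rot'],s['opening'],s['contact_force'])
snap('wrist','w1')
E
```

```text
3.05 [ 0.60739616 -0.0971749   0.17645192] [ 3.07563936e-04 -7.06249931e-01  7.07962464e-01 -2.99095128e-04] 0.01812728049211719 [ 0.14090093 -0.06942785 -0.32704439]
```

View pics/w1.png

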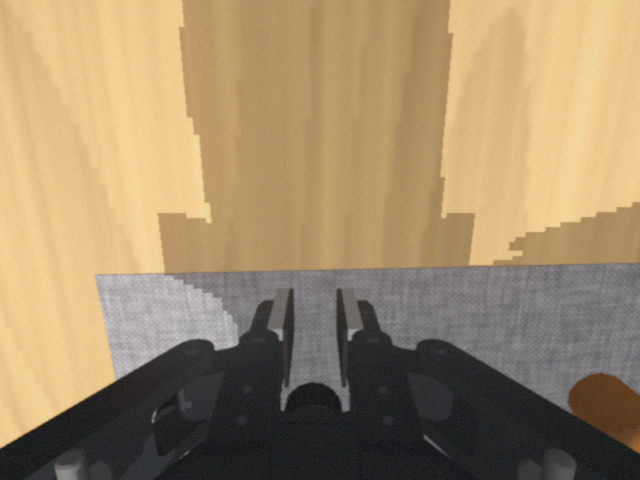

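The wrist view shows the middle cap at (313,395), centred on the finger gap at about x=315. I'll push it now.

>>> carry_out --deltas '[[[1.8,0.1,1.0,0,0,0,0],[1.8,0,1.0,0,0,0,0],[1.8,0,0.6,0,0,0,0],[1.8,0,0.6,0,0,0,0],[1.8,-0.2,1.0,0,0,0,0]]]'

```text
clock: 3.6
ee_pos: [0.6067, -0.054, 0.1757]
eef_rot: [0.0, -0.707, 0.708, -0.0]
contact_force: [0.6, 0.7, 0.6]
opening: 0.0182
grip_force: 0.1
```

>>> carry_out --deltas '[[[1.8,-0.4,1.2,0,0,0,0],[1.8,-0.5,1.4,0,0,0,0],[1.8,-0.5,1.4,0,0,0,0],[1.8,-0.5,1.4,0,0,0,0],[1.8,-0.5,1.4,0,0,0,0]]]'

```text
clock: 4.1
ee_pos: [0.582, 0.0147, 0.1758]
eef_rot: [0.0, -0.707, 0.708, 0.0]
contact_force: [-0.2, 0.2, 0.0]
opening: 0.0181
grip_force: 0.1
```

>>> carry_out --deltas '[[[1.8,-0.5,1.4,0,0,0,0],[1.8,-0.5,1.4,0,0,0,0],[1.8,-0.5,1.4,0,0,0,0],[1.8,-0.5,1.4,0,0,0,0],[1.8,-0.5,1.4,0,0,0,0]]]'

```text
clock: 4.6
ee_pos: [0.5572, 0.0845, 0.1758]
eef_rot: [0.0, -0.707, 0.708, -0.0]
contact_force: [0.2, 1.0, 0.6]
opening: 0.0183
grip_force: 0.1
```

```bash
cat >> h.py <<'E'
M=np.array([.5435,.1843]);EX=np.array([.971,-.241]);EY=np.array([.241,.971])
def caps(n):
    im=snap('top',n);m=(im.max(2)<45).astype(np.uint8);m[:,:190]=0;m[:,400:]=0;m[:180]=0;m[310:]=0
    k,l,st,c=cv2.connectedComponentsWithStats(m)
    for i in range(1,k):
        if st[i,4]>40:
            w=ray('top',*c[i],.012)[:2];print('blob',st[i],w.round(4),'tray',(EX@(w-M)).round(3),(EY@(w-M)).round(3))
    s=state();print(s['clock'],s['ee_pos'].round(4) if hasattr(s['ee_pos'],'round') else s['ee_pos'],s['contact_force'])
E
python3 -c "
from h import *
caps('t1')
im=cv2.imread('pics/t1.png');cv2.imwrite('pics/z1.png',cv2.resize(im[150:350,180:420],None,fx=3,fy=3))"
```

```text
blob [358 194  11  11  96] [ 0.6651 -0.0459] tray 0.174 -0.194
blob [283 232  38  33 325] [0.5488 0.0838] tray 0.029 -0.096
blob [363 248  12  12 117] [ 0.5439 -0.0578] tray 0.059 -0.235
4.65 [0.5567 0.0861 0.1758] [-1.00817859  2.09220104  0.41576599]
```

View pics/z1.png

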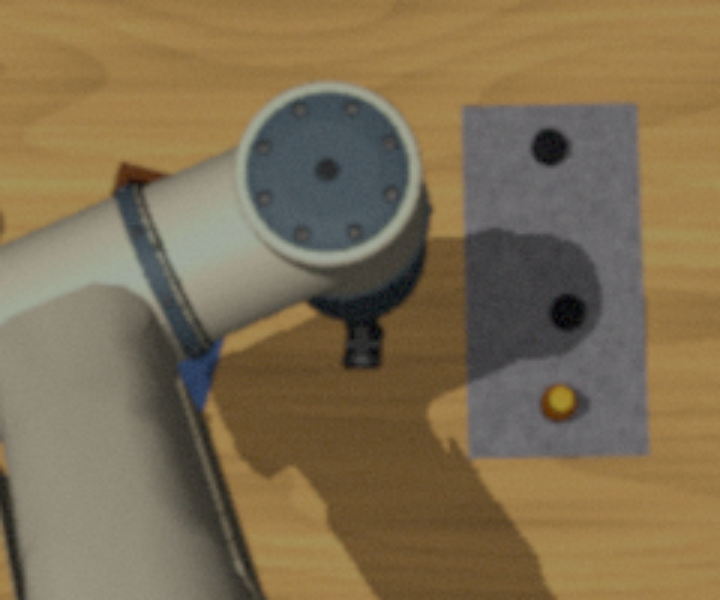

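The arm hides the pushed cap from above. The two other caps and the spray bottle haven't moved. I'll check the pushed cap with the side camera.

```bash
python3 -c "
from h import *
for c in ['side','wrist']:
  snap(c,c+'1')
  for d in cams.boxes_of(c,'cap0_center')[:5]: print(c,round(d['score'],2),np.round(d['location'],3))
  im=cv2.imread(f'pics/{c}1.png')
"
```

```text
(no output)
```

View pics/side1.png

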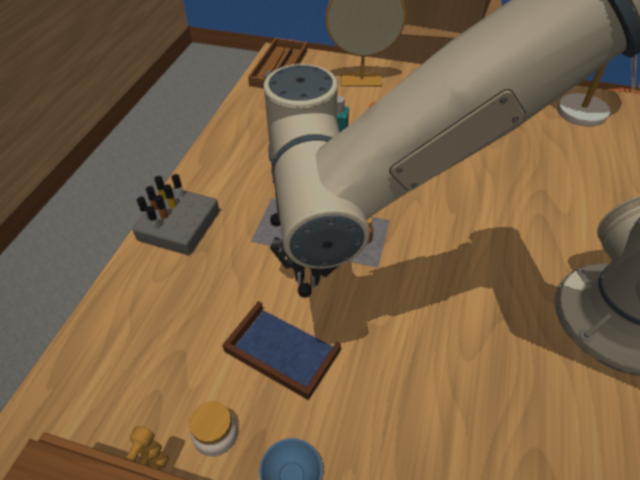

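The side view shows the cap at (305,288), nestled ahead of the fingertips. The spray bottle and the bystanders are untouched, so I'll carry on into the tray.

>>> carry_out --deltas '[[[1.8,-0.5,1.2,0,0,0,0],[1.8,-0.5,1.2,0,0,0,0],[1.8,-0.5,1.2,0,0,0,0],[1.8,-0.5,1.2,0,0,0,0],[1.8,0.1,1.2,0,0,0,0]]]'

```text
clock: 5.35
ee_pos: [0.5378, 0.1445, 0.1758]
eef_rot: [-0.0, -0.707, 0.707, 0.0]
contact_force: [-0.0, -1.1, 0.3]
opening: 0.018
grip_force: 0.0
```

>>> carry_out --deltas '[[[1.8,0.35,1.4,0,0,0,0],[1.8,0.35,1.4,0,0,0,0],[1.8,0.35,1.4,0,0,0,0],[1.8,0.35,1.4,0,0,0,0],[1.8,0.3,1.2,0,0,0,0]]]'

```text
clock: 5.85
ee_pos: [0.556, 0.2127, 0.1756]
eef_rot: [-0.0, -0.707, 0.708, -0.0]
contact_force: [0.2, -0.6, 0.2]
opening: 0.0178
grip_force: 0.1
```

>>> carry_out --deltas '[[[1.8,0.2,0.9,0,0,0,0],[1.8,0.15,0.5,0,0,0,0],[1.8,0.1,0.3,0,0,0,0],[1.8,0,0,0,0,0,0]]]'

```text
clock: 6.25
ee_pos: [0.5601, 0.2285, 0.1757]
eef_rot: [-0.0, -0.707, 0.708, 0.0]
contact_force: [-0.3, -0.1, 0.3]
opening: 0.0178
grip_force: 0.0
```

```bash
python3 -c "
from h import *
s=state();print(s['clock'],s['ee_pos'],s['contact_force'])"
```

```text
6.25 [0.56014899 0.22847854 0.17566885] [-0.31884091 -0.09018538  0.29471408]
```

>>> carry_out --deltas '[[[1.8,-0.4,-1.5,0,0,0,0],[1.8,-0.3,-1.5,1,0,0,0],[1.8,0,-1,4,0,0,0],[1.8,0,-2,4.5,0,0,0],[1.8,-0.2,-4.5,1,0,0,0]]]'

```text
clock: 6.75
ee_pos: [0.5523, 0.1232, 0.2872]
eef_rot: [-0.005, 0.708, -0.707, 0.003]
contact_force: [1.3, -0.1, 0.5]
opening: 0.0181
grip_force: 0.0
```

>>> carry_out --deltas '[[[1.8,-0.2,-4.5,0,0,0,0],[1.8,-0.2,-4.5,0,0,0,0],[1.8,-0.2,-4.5,0,0,0,0],[1.8,-0.2,-4.5,0,0,0,0],[1.8,0,-4,0,0,0,0]]]'

```text
clock: 7.25
ee_pos: [0.5414, -0.0998, 0.2818]
eef_rot: [0.0, -0.706, 0.708, -0.0]
contact_force: [0.6, 0.4, 0.6]
opening: 0.018
grip_force: 0.0
```

>>> carry_out --deltas '[[[1.8,0,-0.9,0,0,0,0],[1.8,0,0,0,0,0,0]]]'

```text
clock: 7.45
ee_pos: [0.542, -0.1079, 0.2813]
eef_rot: [0.0, -0.705, 0.709, -0.0]
contact_force: [0.0, 0.9, -0.1]
opening: 0.0182
grip_force: 0.0
```

```bash
python3 -c "
from h import *
caps('t2')"
```

```text
blob [204 210  25  66 162] [0.569  0.2767] tray 0.002 0.096
blob [222 241  12  11 107] [0.5604 0.2487] tray 0.001 0.067
blob [386 245  14  30 217] [ 0.5382 -0.1145] tray 0.067 -0.291
blob [363 248  13  13 118] [ 0.5441 -0.058 ] tray 0.059 -0.235
7.5 [ 0.5423 -0.1067  0.2812] [0.52167271 0.10207033 0.98795303]
```

The first cap is in the tray at (0.001, 0.067). Next is the cap beside the spray bottle.

>>> carry_out --deltas '[[[1.8,0.2,0,-4,0,0,0],[1.8,0,0,-4,0,0,0],[1.8,0,0,-2,0,0,0],[1.8,0,0,-0.6,0,0,0],[1.8,0,0,0,0,0,0]]]'

```text
clock: 8.0
ee_pos: [0.5448, -0.1046, 0.1751]
eef_rot: [0.0, 0.707, -0.707, -0.0]
contact_force: [-0.6, 0.1, -0.3]
opening: 0.018
grip_force: 0.0
```

>>> carry_out --deltas '[[[1.8,0,1.0,0,0,0,0],[1.8,0,1.0,0,0,0,0],[1.8,0,0.6,0,0,0,0],[1.8,0,0.6,0,0,0,0],[1.8,0,1.0,0,0,0,0]]]'

```text
clock: 8.5
ee_pos: [0.5451, -0.0631, 0.1749]
eef_rot: [0.0, -0.707, 0.708, -0.0]
contact_force: [-0.7, -0.7, -0.3]
opening: 0.0181
grip_force: 0.1
```

>>> carry_out --deltas '[[[1.8,0,1.2,0,0,0,0],[1.8,0,1.4,0,0,0,0],[1.8,0,1.4,0,0,0,0],[1.8,0,1.4,0,0,0,0],[1.8,-0.2,1.4,0,0,0,0]]]'

```text
clock: 9.0
ee_pos: [0.5431, 0.0057, 0.1747]
eef_rot: [0.0, -0.707, 0.708, -0.0]
contact_force: [-0.4, 0.3, 0.5]
opening: 0.0181
grip_force: 0.1
```

>>> carry_out --deltas '[[[1.8,-0.45,1.4,0,0,0,0],[1.8,-0.45,1.4,0,0,0,0],[1.8,-0.45,1.4,0,0,0,0],[1.8,-0.45,1.4,0,0,0,0],[1.8,-0.45,1.4,0,0,0,0]]]'

```text
clock: 9.5
ee_pos: [0.5201, 0.0755, 0.1747]
eef_rot: [-0.0, -0.707, 0.708, 0.0]
contact_force: [-0.4, 0.0, 0.4]
opening: 0.0176
grip_force: 0.0
```

>>> carry_out --deltas '[[[1.8,-0.45,1.4,0,0,0,0],[1.8,-0.45,1.4,0,0,0,0],[1.8,-0.45,1.4,0,0,0,0],[1.8,-0.45,1.4,0,0,0,0],[1.8,-0.3,1.2,0,0,0,0]]]'

```text
clock: 10.0
ee_pos: [0.4992, 0.1436, 0.1747]
eef_rot: [-0.0, -0.707, 0.708, 0.0]
contact_force: [0.3, 0.6, 0.2]
opening: 0.0182
grip_force: 0.0
```

>>> carry_out --deltas '[[[1.8,0.2,1.2,0,0,0,0],[1.8,0.3,1.2,0,0,0,0],[1.8,0.3,1.2,0,0,0,0],[1.8,0.3,1.2,0,0,0,0],[1.8,0.2,0.8,0,0,0,0]]]'

```text
clock: 10.5
ee_pos: [0.5131, 0.1995, 0.1746]
eef_rot: [0.0, -0.707, 0.708, -0.0]
contact_force: [-0.1, -0.1, -0.1]
opening: 0.0182
grip_force: 0.1
```

>>> carry_out --deltas '[[[1.8,0.1,0.4,0,0,0,0],[1.8,0.1,0.2,0,0,0,0],[1.8,0,0,0,0,0,0],[1.8,-0.4,-1.5,0,0,0,0],[1.8,-0.4,-1.5,1,0,0,0]]]'

```text
clock: 11.0
ee_pos: [0.5055, 0.1729, 0.1837]
eef_rot: [-0.002, -0.706, 0.708, 0.001]
contact_force: [-0.1, -0.5, -0.2]
opening: 0.018
grip_force: 0.0
```

>>> carry_out --deltas '[[[1.8,0,-1,4,0,0,0],[1.8,0,-1,4.5,0,0,0],[1.8,2,-3.3,1,0,0,0],[1.8,2,-3.3,0,0,0,0],[1.8,2,-3.3,0,0,0,0]]]'

```text
clock: 11.5
ee_pos: [0.5664, 0.0529, 0.2816]
eef_rot: [0.001, -0.707, 0.708, -0.0]
contact_force: [0.2, 1.1, -0.9]
opening: 0.0183
grip_force: 0.0
```

>>> carry_out --deltas '[[[1.8,2,-3.3,0,0,0,0],[1.8,2,-3.3,0,0,0,0],[1.8,2,-3.3,0,0,0,0],[1.8,2,-3.3,0,0,0,0],[1.8,1.7,-3.3,0,0,0,0]]]'

```text
clock: 12.0
ee_pos: [0.6632, -0.1124, 0.2806]
eef_rot: [0.0, -0.706, 0.708, -0.0]
contact_force: [1.1, 0.7, 1.0]
opening: 0.0179
grip_force: 0.0
```

```bash
python3 -c "
from h import *
caps('t3')
im=cv2.imread('pics/t3.png');cv2.imwrite('pics/z3.png',cv2.resize(im[150:350,180:420],None,fx=3,fy=3))"
```

```text
blob [389 180  11  30 178] [ 0.6829 -0.1186] tray 0.208 -0.261
blob [360 193   9  12  93] [ 0.6659 -0.0476] tray 0.175 -0.196
blob [204 210  24  66 154] [0.5675 0.2771] tray 0.001 0.096
blob [222 241  12  11 106] [0.5604 0.2484] tray 0.001 0.066
blob [232 261  13  12 109] [0.5149 0.2242] tray -0.037 0.032
12.05 [ 0.6645 -0.1171  0.28  ] [ 1.87573191 -2.49649309  1.51553424]
```

View pics/z3.png

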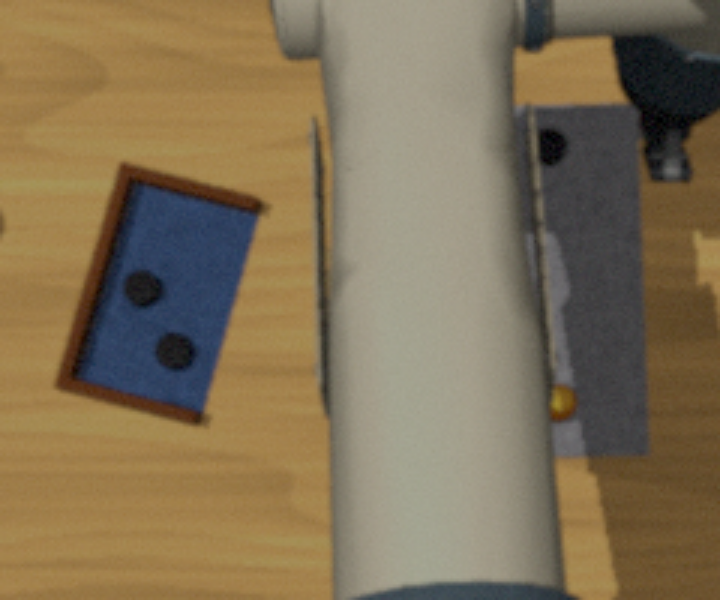

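Two caps are in the tray, at crop positions (142,288) and (175,350). The spray bottle is still in place at (562,402). The last cap is at crop (551,146).

>>> carry_out --deltas '[[[1.8,0.1,0,-4,0,0,0],[1.8,0,0,-4,0,0,0],[1.8,0,0,-2,0,0,0],[1.8,0,0,-0.5,0,0,0],[1.8,0,0,0,0,0,0]]]'

```text
clock: 12.55
ee_pos: [0.6636, -0.1107, 0.1752]
eef_rot: [-0.001, -0.706, 0.708, 0.0]
contact_force: [0.3, -0.1, 0.8]
opening: 0.0182
grip_force: 0.0
```

```bash
python3 -c "
from h import *
s=state();print(s['clock'],s['ee_pos'],s['contact_force'])"
```

```text
12.55 [ 0.66355317 -0.11070891  0.17516893] [ 0.29436048 -0.10008356  0.83446638]
```

>>> carry_out --deltas '[[[1.8,0.1,1.2,0,0,0,0],[1.8,0,1.2,0,0,0,0],[1.8,0,0.8,0,0,0,0],[1.8,0,0.6,0,0,0,0],[1.8,0,1.0,0,0,0,0]]]'

```text
clock: 13.05
ee_pos: [0.6656, -0.061, 0.1749]
eef_rot: [0.0, -0.707, 0.708, -0.0]
contact_force: [-0.6, -0.2, -0.3]
opening: 0.0181
grip_force: 0.1
```

>>> carry_out --deltas '[[[1.8,-0.4,1.2,0,0,0,0],[1.8,-0.6,1.3,0,0,0,0],[1.8,-0.7,1.4,0,0,0,0],[1.8,-0.7,1.4,0,0,0,0],[1.8,-0.7,1.4,0,0,0,0]]]'

```text
clock: 13.55
ee_pos: [0.6337, 0.0067, 0.1747]
eef_rot: [-0.0, -0.707, 0.708, 0.0]
contact_force: [-0.1, -0.1, -0.3]
opening: 0.0178
grip_force: 0.1
```

>>> carry_out --deltas '[[[1.8,-0.7,1.4,0,0,0,0],[1.8,-0.7,1.4,0,0,0,0],[1.8,-0.7,1.4,0,0,0,0],[1.8,-0.7,1.4,0,0,0,0],[1.8,-0.7,1.4,0,0,0,0]]]'

```text
clock: 14.05
ee_pos: [0.599, 0.0765, 0.1747]
eef_rot: [0.0, -0.707, 0.708, -0.0]
contact_force: [0.4, 0.4, -0.9]
opening: 0.0186
grip_force: 0.1
```

```bash
python3 -c "
from h import *
s=state();print(s['clock'],s['ee_pos'],s['contact_force'])
im=snap('side','side4');cv2.imwrite('pics/z4.png',cv2.resize(im[180:420,200:440],None,fx=2.4,fy=2.4))"
```

```text
14.05 [0.59896272 0.07652477 0.17472824] [ 0.39268434  0.41554372 -0.92077752]
```

View pics/z4.png

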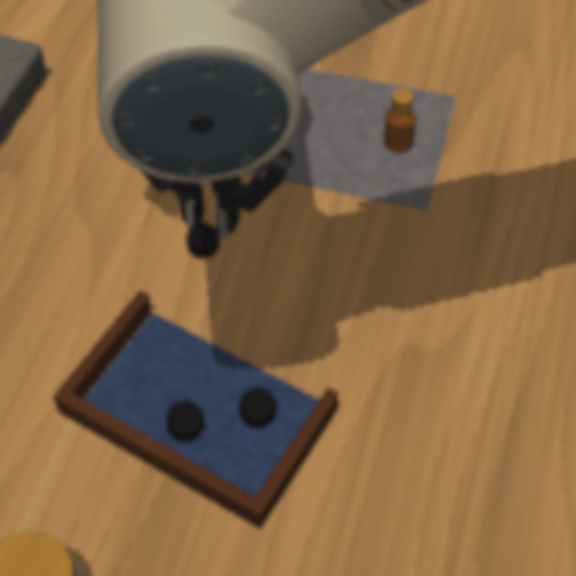

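The last cap is nestled between the fingertips at (203,240) in the crop. The other two sit well inside the tray and the spray bottle stands where it was.

>>> carry_out --deltas '[[[1.8,-0.7,1.3,0,0,0,0],[1.8,-0.7,1.3,0,0,0,0],[1.8,-0.7,1.2,0,0,0,0],[1.8,-0.7,1.1,0,0,0,0],[1.8,0.1,1.0,0,0,0,0]]]'

```text
clock: 14.6
ee_pos: [0.5716, 0.1354, 0.1747]
eef_rot: [-0.0, -0.707, 0.707, 0.0]
contact_force: [-0.7, 0.0, 0.7]
opening: 0.0183
grip_force: 0.1
```

>>> carry_out --deltas '[[[1.8,0.3,1.2,0,0,0,0],[1.8,0.3,1.2,0,0,0,0],[1.8,0.3,1.2,0,0,0,0],[1.8,0.2,0.8,0,0,0,0],[1.8,0.15,0.4,0,0,0,0]]]'

```text
clock: 15.1
ee_pos: [0.5854, 0.1833, 0.1746]
eef_rot: [0.0, -0.707, 0.707, -0.0]
contact_force: [-0.3, 0.3, 0.1]
opening: 0.0178
grip_force: 0.2
```

>>> carry_out --deltas '[[[1.8,0.1,0.2,0,0,0,0],[1.8,0,0,0,0,0,0],[1.8,-0.4,-1.5,0,0,0,0],[1.8,-0.4,-1.5,1,0,0,0],[1.8,0,-1.5,4,0,0,0]]]'

```text
clock: 15.6
ee_pos: [0.5756, 0.137, 0.2215]
eef_rot: [-0.005, -0.706, 0.708, 0.002]
contact_force: [0.4, 0.2, 0.5]
opening: 0.0179
grip_force: 0.0
```

>>> carry_out --deltas '[[[1.8,0,-3.5,3.5,0,0,0],[1.8,0,-4,3,0,0,0],[1.8,0,-4,0,0,0,0],[1.8,0,-4,0,0,0,0],[1.8,0,0,0,0,0,0]]]'

```text
clock: 16.1
ee_pos: [0.5768, -0.0208, 0.291]
eef_rot: [0.0, -0.705, 0.71, -0.0]
contact_force: [0.8, 0.7, -0.2]
opening: 0.018
grip_force: 0.0
```

```bash
python3 -c "
from h import *
caps('t5')
im=cv2.imread('pics/t5.png');cv2.imwrite('pics/z5.png',cv2.resize(im[150:350,100:540],None,fx=1.8,fy=1.8))"
```

```text
blob [336 220  45  36 559] [ 0.5899 -0.0303] tray 0.097 -0.197
blob [204 250   9  26  65] [0.5231 0.2892] tray -0.045 0.097
16.15 [ 0.5771 -0.0191  0.2907] [-0.18116707  0.67503243 -0.17002692]
```

View pics/z5.png

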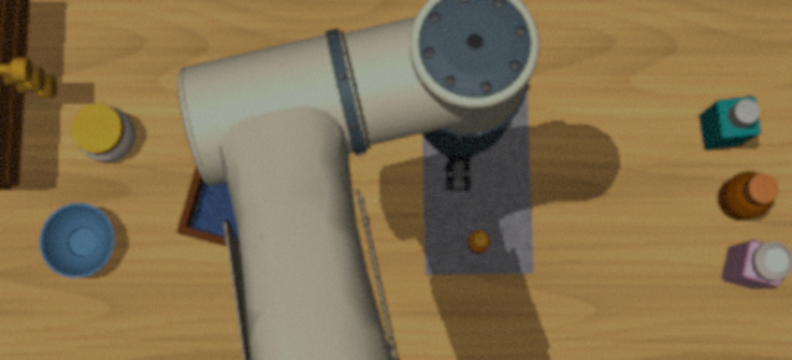

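The arm covers the tray here, but the spray bottle and all the bystanders stand in place. I'll move the arm on for a clear view.

>>> carry_out --deltas '[[[1.8,0,-4,2,0,0,0],[1.8,0,-4,2,0,0,0],[1.8,0,-4,0,0,0,0],[1.8,0,0,0,0,0,0],[1.8,0,0,0,0,0,0]]]'

```text
clock: 16.65
ee_pos: [0.5774, -0.1364, 0.33]
eef_rot: [0.0, -0.706, 0.708, 0.0]
contact_force: [-0.2, 0.5, -0.3]
opening: 0.0183
grip_force: 0.0
```

```bash
python3 -c "
from h import *
caps('t6')"
```

```text
blob [204 210  25  66 158] [0.5704 0.2763] tray 0.004 0.096
blob [242 229  13  12 109] [0.5864 0.2043] tray 0.037 0.03
blob [222 241  12  11 106] [0.5606 0.2485] tray 0.001 0.066
blob [232 262  13  11 105] [0.5147 0.224 ] tray -0.038 0.032
16.7 [ 0.5776 -0.1356  0.3298] [-0.00171374 -0.15149715 -0.40358046]
```

All three caps are wholly inside and lying apart, at tray positions (0.037, 0.030), (0.001, 0.066) and (-0.038, 0.032).

```bash
python3 -c "
from bench import job
print(job.hand_in())"
```

```text
the job is handed in; nothing more can be done
None
```

I handed the job in at about 17 s: in the last top view all three caps lay wholly inside the tray and apart from each other, and the spray bottle and the other bottles, jar and dish showed no visible movement; the hand-in call returned no verdict.

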